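Dock the portable drive through the gap on the desk

TASK

Push the portable drive along the desk through the narrow gap between the round speaker and the socket block, and on until it is fully home, its leading end flat against the face of the dock. Then press the button on top of the dock right down and let it come up again. The drive is only slid, never picked up, and all the other things on the desk stay where they are.

Things in the scene. Friction and masses are not known exactly. Their poses are not given: they have to be found in the camera images.
- drive: Portable drive: a flat dark metal box, 110 mm long (its x) by 80 mm wide (its y) by 22 mm thick, 0.24 kg nominal, loose, lying flat on the desk; a few newtons at most slide it. Origin: centre of its underside. Its +x end starts roughly towards the gap.
- sockets: Low aluminium socket block with two round black outlets on top, fixed to the desk: 110 mm (its x) by 60 mm (its y) by 40 mm high. Origin: centre of its underside. Its x axis points along the gap, from the drive's side to the dock's side. Its -y face is one side of the gap; the gap is 88 mm wide and its middle line lies at y = -74 mm of this frame, parallel to x.
- speaker: Low round grey speaker with a black top, fixed to the desk: 110 mm across, 40 mm high. Origin: centre of its underside. It is always at x = 0, y = -173 mm of the socket block's frame, and its rim is the other side of the gap.
- dock: Drive dock: a grey block with a black band and a button on top, fixed to the desk: 50 mm (its x) by 110 mm (its y) by 45 mm high. Origin: centre of its underside. Its axes are parallel to the socket block's. Its face towards the gap is the plain -x face at x = -25 mm; with the drive home the drive's origin is at x = -80 mm, y = 0. The dock's origin is on the gap's middle line (y = -74 mm of the socket block's frame), 235 to 265 mm beyond the socket block's origin.
- start_top (a point): Middle of the top of the round push button (28 mm across) on the middle of the dock's top. It is pressed straight down.
- start (a joint): Travel of that button in m: 0 up, 0.006 right down; it springs back, and 5 N hold it fully down.
- mug: White mug, 80 mm across, 90 mm high. Origin: centre of its underside. Leave alone.
- stapler: Black and steel stapler, 130 x 34 x 34 mm, long along its x. Origin: centre of its underside. Leave alone.
- tape: Roll of clear tape lying flat, 68 mm across, 19 mm high. Origin: centre of its underside. Leave alone.
- mouse: Black computer mouse, 100 x 60 x 32 mm, long along its x. Origin: centre of its underside. Leave alone.
- notes: Block of yellow paper notes, 76 x 76 x 20 mm. Origin: centre of its underside. Leave alone.
- gluestick: Glue stick standing upright, 29 mm across, 62 mm high. Origin: centre of its underside. Leave alone.
- plant: Small plant in a terracotta pot, 92 mm across, pot 75 mm high. Origin: centre of its underside. Leave alone.
Mind the look-alikes: they are no part of the job. Several things look just like the drive: the one meant starts farthest to the robot's right.

How it is judged:
On the way, in this order (a step that is already met when the one before it is completed fails the run):
1. the drive is in the gap between the speaker and the socket block, flat on the desk (x of drive in the frame of sockets between -0.03 and 0.03 m and y of drive in the frame of sockets between -0.09 and -0.058 m and height (world z) of drive below 0.006 m), for 0.05 s.
2. the drive is home, its end flat against the dock's face (x of drive in the frame of dock between -0.0845 and -0.075 m and y of drive in the frame of dock between -0.015 and 0.015 m and angle between the x axis of drive and the x axis of dock, either way round below 0.07 rad and height (world z) of drive below 0.004 m), for 0.2 s.
3. the button is pressed right down with the drive home (all of step 2 and value of joint start above 0.0045 m), for 0.05 s.
At the end, for the whole second after the job is handed in: The drive lies flat on the desk and at rest with its leading end against the dock's face (within 4.5 mm along, 15 mm sideways, 4 degrees), after having been pushed through the gap; the button was pressed down (at least 4.5 of its 6 mm) after that and is up again (all of step 2 and value of joint start below 0.0015 m and linear speed of drive below 0.01 m/s); the robot touches nothing.
It fails at once if the drive is lifted off the desk by more than 8 mm or tipped by more than 10 degrees (height (world z) of drive above 0.008 m or angle between drive's own z axis and vertical above 0.175 rad).
It fails at once if another thing on the desk is moved by more than 20 mm (distance of any of mug, stapler, tape, mouse, notes, gluestick, plant from where it was at the start of the episode above 0.02 m).
It fails at once if another standing thing is tipped over (angle between any of mug, gluestick, plant's own z axis and vertical above 0.35 rad).
It also fails if it takes over 72 s, if anything falls off the work surface, if the arm or the gripper's body presses on something with over 40 N, if the wrist force passes 120 N, or if a joint passes its speed limit or range.

ROBOT

A 6-joint arm with a two-finger parallel gripper is mounted at the origin on the work surface. World frame = base frame: x ahead of the robot, y to its left, z up, the work surface at z = 0. Lengths are in m, angles in rad, forces in N, time in s.
With the tool pointing down it reaches from about 0.275 to 0.875 m from the base axis. Payload 12.5 kg.
Tool frame: the origin (TCP) lies on the centre line of the jaws, within the pads' length; the fingertips stand 25 mm ahead of it and the grasp point (between the pads) lies 6 mm ahead of it; x points along the fingers, y is the direction in which the jaws open and shut, and the axes are right-handed (so a half turn about x gives the same grasp; the last joint's range is limited). The gripper opens to 85 mm and grips with 20 to 120 N. Pads are 22 mm wide; open, the fingers measure 114 mm over their backs; the gripper's body (76 mm by 85 mm) begins 54 mm behind the grasp point. The pads swing forward as they close: fully open they stand 13 mm farther back than shut.
Start: joints at [1.184, 0.351, 1.652, -0, 1.139, -0.085], TCP at [0.163, 0.525, 0.217] pointing down, gripper open.
Joint ranges: [-2.75, 2.75], [-0.79, 2.1], [0.01, 2.65], [-1.57, 4.71], [0.07, 3.14], [-2.87, 2.87]. Speed limits (rad/s): [2.22, 2.22, 2.79, 3.14, 3.14, 3.14].

INTERFACE

Orientations are given as a unit quaternion [w, x, y, z].
In Python, from bench import env gives the robot as it stands. The module is installed in compiled form; this text tells all that it offers.
- The arm moves only by the tool drive_tool, never from a script. Its argument "steps" is a list that holds one entry, the list of rows, each a list of 5 numbers: the shift along the tool's x, y, z in units of 30 mm (1.0 is 30 mm), then the turn about the tool's x in units of 5 degrees (1.0 is 5 degrees), then the opening, from 0 (shut) to 1 (fully open). In form: [[[tx, ty, tz, roll, jaw], ...]]. A call has 1 to 20 rows; each row is the pose to reach, as a shift and turn from the pose commanded when the call began, along the tool's axes at that moment; what a row does not reach only later rows make up. A row lasts 1/12 s, in which the tool goes at most 41.7 mm and 7.16 degrees, less where a joint would pass 70% of its speed; a pose out of reach is approached as far as the arm can. A call with a gripper value outside its range is refused whole. The fingers move at their own pace and stop on an object; "force" is the grip in N (left out, the last holds). Time passes only in rows, so rows that repeat a pose let the fingers close. It gives the time, the measured TCP pose, the force and the opening at its end, in the units of the state.
- env.observe(): the state, without advancing time (a new reading comes with each control period).
- env.capture(name): name is "side" or "top"; returns the picture (480x640x3 uint8, red, green, blue); there is no depth.
- env.get_calibration(name): a dict with "fx", "fy", "cx", "cy" (pixels), "dist" ([k1, k2, p1, p2, k3] as OpenCV has them; the pictures are not rectified), "world_to_cam" (4x4, takes a point from world to camera coordinates). Camera axes: x right, y down, z forward; pixel columns grow to the right and rows downward; lengths in m; the calibration is good to about 2 mm. A picture is of the moment at which its call begins. get_calibration takes no time and is no camera call.
- env.job_done(): hands the job in, once; it reports no verdict.
Trained networks look in the newest picture that a camera, given by its name, has taken for a name from the list of things; names that differ only in an ending like _2 or _b are one class to them, and where a whole thing is asked for, a point or a joint stands for the part that bears it (a point fixed in the world has none). Each returns a list of dicts, best first, with "confidence" (0 to 1); they miss things now and then, are a little off and sometimes report something else, mostly with a low value. They report only what shows in the picture. A call takes as long as a camera call. They do not tell look-alikes from the thing itself.
- env.recognise(name, camera): "extent" ([left, top, width, height] in pixels, round what is visible of it).
- env.silhouettes(name, camera): "region" (480x640 bool, what is visible of it) and "extent" ([left, top, width, height] in pixels, round what is visible of it).
The state is a dict: "t": time; "joints": joint angles; "joint_velocities": joint speeds; "joint_efforts": joint torques, N m; "eef_pos": TCP position; "orientation": TCP orientation; "contact_force": force on the tool from outside, world axes, zero at the start; "torque": the same for the moment, N m; "width": finger opening in m.
Only numpy, scipy, OpenCV 4.12 (cv2) and the standard library are available. Lean on these libraries where they do the work, as an engineer would, in place of code of your own. Each camera call takes 0.05 s, during which the arm holds its last target. There are 200 camera calls.

## Working session

There is one attempt and no reset: what is moved stays moved. The work goes in short steps, Python scripts to look and compute and a tool call to move; the robot and the scene stay as the last step left them, time stands still between calls to the robot, and variables do not carry over. Pictures are saved under pics/ and viewed, about 8 in all and at most 12, crops included, and the job is handed in when it is done.

Besides the shell and the picture viewer there is one more tool, called after "Emit:" as name(argument=value, ...) on one line, values as JSON. drive_tool: Moves the arm, as the interface text tells. Its arguments: {"type":"object","properties":{"steps":{"type":"array"},"force":{"type":"number"}},"required":["steps"]}

```bash
mkdir -p pics
python3 - <<'E'
from bench import env
import cv2
for n in ("top","side"):
    cv2.imwrite(f"pics/{n}0.png",env.capture(n)[:,:,::-1])
    c=env.get_calibration(n);print(n,c)
for n in ("drive","sockets","speaker","dock"):
    for c in ("top","side"):
        print(n,c,[(d["extent"],round(d["confidence"],2)) for d in env.recognise(n,c)])
print(env.observe())
E
```

```text
top {'fx': 475.9026051569585, 'fy': 475.9026051569585, 'cx': 320.3768455779662, 'cy': 236.30058880827397, 'dist': array([-0.06786282,  0.        ,  0.        ,  0.        ,  0.        ]), 'world_to_cam': array([[-0.02562471, -0.9993999 ,  0.02330716, -0.07698787],
       [-0.99367483,  0.02291415, -0.10993307,  0.53038263],
       [ 0.10933304, -0.02597674, -0.99366569,  1.23372759],
       [ 0.        ,  0.        ,  0.        ,  1.        ]])}
side {'fx': 447.5510056161645, 'fy': 447.5510056161645, 'cx': 317.9407220619214, 'cy': 235.46681251406892, 'dist': array([-0.09347327,  0.        ,  0.        ,  0.        ,  0.        ]), 'world_to_cam': array([[ 0.99439436, -0.10390541,  0.01958366, -0.49593365],
       [-0.05473446, -0.66431733, -0.74544391,  0.04249296],
       [ 0.09046542,  0.74019332, -0.66628062,  1.15328886],
       [ 0.        ,  0.        ,  0.        ,  1.        ]])}
drive top [([307.3, 233.2, 40.8, 27.8], 0.84), ([240.1, 249.9, 47.4, 25.3], 0.44)]
drive side [([208.1, 163.4, 42.5, 25.2], 0.84), ([307.5, 154.5, 39.0, 27.6], 0.34)]
sockets top [([243.3, 251.8, 41.
[... 220 characters left out ...]
3)]
{'t': 0.5, 'joints': array([ 1.18442039e+00,  3.50719730e-01,  1.65185818e+00,  1.33487428e-05,
        1.13909391e+00, -8.46120427e-02]), 'joint_velocities': array([-1.12495177e-03, -1.39544572e-03, -1.58230018e-03,  7.00012860e-05,
       -6.02792605e-04,  2.20044612e-04]), 'joint_efforts': array([-1.57323695e-03, -5.05724180e+01, -2.91486830e+01, -1.53867800e-04,
        1.02818121e-03,  2.12483582e-05]), 'eef_pos': array([0.16342545, 0.52511515, 0.2173566 ]), 'orientation': array([ 0.69906227,  0.10626104,  0.69908367, -0.10631347]), 'contact_force': array([ 1.20673638, -0.09758687, -0.27637117]), 'torque': array([-0.01433587,  0.00632325,  0.01256464]), 'width': 0.08535347094004106}
```

View top.

View pics/top0.png

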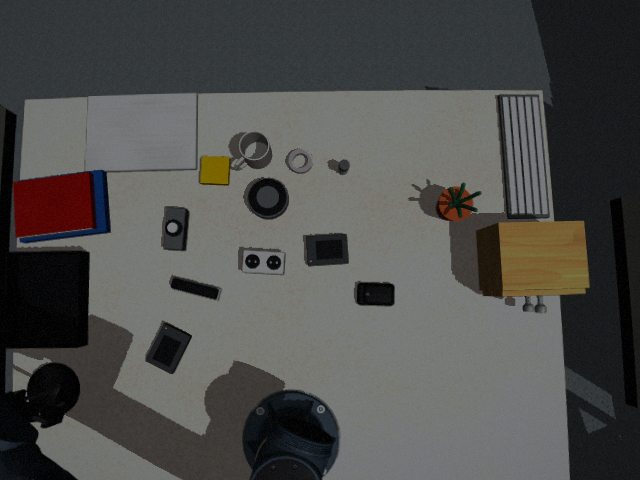

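View pics/side0.png

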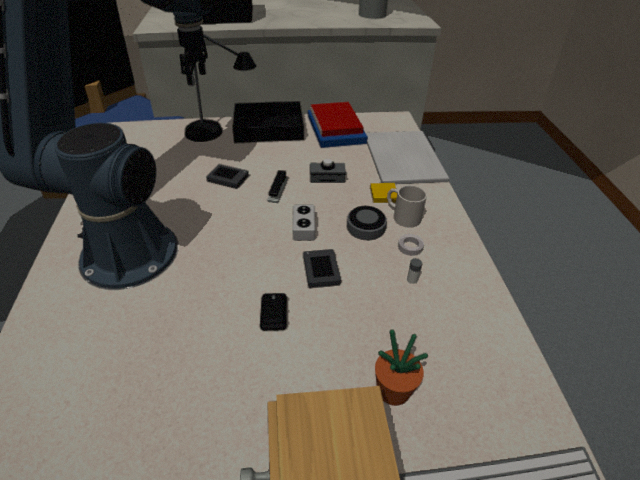

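The top view shows the arm parked at the lower left. The target drive is at about (326,249), the one farthest right; its look-alike is at (168,347). Sockets are at (263,261), speaker at (267,198) and dock at (175,228), and the gap runs leftwards (+y). The side view agrees: drive (321,268), sockets (304,222), speaker (367,222), dock (327,172).

```bash
cat > h.py <<'E'
from bench import env
import numpy as np, cv2
from scipy.optimize import minimize
S=4
def proj(P,cam):
    c=env.get_calibration(cam);T=c["world_to_cam"]
    K=np.array([[c["fx"],0,c["cx"]],[0,c["fy"],c["cy"]],[0,0,1]])
    return cv2.projectPoints(np.asarray(P,float).reshape(-1,3),cv2.Rodrigues(T[:3,:3])[0],T[:3,3],K,c["dist"])[0].reshape(-1,2)
def box(l,w,h): return np.array([[a*l/2,b*w/2,c*h] for a in(-1,1) for b in(-1,1) for c in(0,1)])
t=np.linspace(0,2*np.pi,48)
def cyl(r,h): return np.array([[r*np.cos(a),r*np.sin(a),z] for a in t for z in(0,h)])
M={"drive":box(.11,.08,.022),"sockets":box(.11,.06,.04),"speaker":cyl(.055,.04),"dock":box(.05,.11,.045)}
def place(pts,x,y,a):
    c,s=np.cos(a),np.sin(a)
    return pts@np.array([[c,s,0],[-s,c,0],[0,0,1]])+[x,y,0]
def poly(pts,cam): return cv2.convexHull(proj(pts,cam).astype(np.float32))
def cost(pts,cam,mask):   # xor area, px^2
    im=np.zeros((480*S,640*S),np.uint8)
    cv2.fillPoly(im,[np.round((poly(pts,cam)+.5)*S*16-8).astype(np.int32)],1,shift=4)
    big=np.repeat(np.repeat(mask.astype(np.uint8),S,0),S,1)
    return (im^big).sum()/S/S
def det(name,cam,near):
    "silhouette whose centre is nearest to pixel near"
    L=env.silhouettes(name,cam)
    L=[d for d in L if np.hypot(d["extent"][0]+d["extent"][2]/2-near[0],d["extent"][1]+d["extent"][3]/2-near[1])<25]
    return L[0]["region"] if L else None
def fit(f,p0,st):
    best=None
    for k in (1,.4):
        sim=np.vstack([p0]+[np.array(p0)+k*np.array(st)*e for e in np.eye(len(p0))])
        r=minimize(f,p0,method="Nelder-Mead",options=dict(initial_simplex=sim,maxiter=250,xatol=2e-4,fatol=.1));p0=r.x
    return r
def pix(cam,p):return proj([p],cam)[0]
E
cat > m.py <<'E'
from h import *
import json
env.capture("top");env.capture("side")
d0=(.386,-.098) # refined below
near={"top":{"drive":(327,249),"sockets":(263,262),"speaker":(268,200),"dock":(178,229)},
"side":{"drive":(321,268),"sockets":(304,222),"speaker":(367,222),"dock":(327,172)}}
m={(c,n):det(n,c,near[c][n]) for c in near for n in near[c]}
print({k:(None if v is None else int(v.sum())) for k,v in m.items()})
def fd(p): return sum(cost(place(M["drive"],*p),c,m[c,"drive"]) for c in near if m[c,"drive"] is not None)
def parts(p):
    x,y,a,D=p;c,s=np.cos(a),np.sin(a);w=lambda u,v:(x+c*u-s*v,y+s*u+c*v,a)
    return {"sockets":w(0,0),"speaker":w(0,-.173),"dock":w(D,-.074)}
def fx(p,cams=near): return sum(cost(place(M[n],*q),c,m[c,n]) for n,q in parts(p).items() for c in cams if m[c,n] is not None)
def ground(u,v,z):
    return minimize(lambda q:((pix("top",[q[0],q[1],z])-(u,v))**2).sum(),[.5,0],method="Nelder-Mead").x
g=ground(327,249,.011);h=ground(263,262,.02)
# gap axis points along +y of the world; x of sockets ~ +y => yaw ~ 90 deg
rd=fit(fd,[*g,1.57],[.01,.01,.1]);rx=fit(fx,[*h,1.57,.25],[.01,.01,.1,.01])
print("drive",rd.x,rd.fun);print("fix",rx.x,rx.fun,parts(rx.x))
for c in near: print(c,fit(lambda p:fx(p,[c]),rx.x,[.005,.005,.05,.005]).x)
for c in near:
  if m[c,"drive"] is not None: print(c,fit(lambda p:cost(place(M["drive"],*p),c,m[c,"drive"]),rd.x,[.005,.005,.05]).x)
json.dump([list(rd.x),list(rx.x)],open("fit.json","w"))
import cv2
im=cv2.imread("pics/top0.png")
im=cv2.resize(im[130:330,130:400],None,fx=2.9,fy=2.9,interpolation=cv2.INTER_CUBIC)
for n,q in {**parts(rx.x),"drive":rd.x}.items():
    cv2.polylines(im,[np.round((poly(place(M[n],*q),"top")-[130,130]+.5)*2.9).astype(int)],True,(0,255,0),1)
cv2.imwrite("pics/ov.png",im)
E
python3 m.py
```

```text
{('top', 'drive'): 1238, ('top', 'sockets'): 982, ('top', 'speaker'): 1368, ('top', 'dock'): 999, ('side', 'drive'): 1219, ('side', 'sockets'): 777, ('side', 'speaker'): 1208, ('side', 'dock'): 729}
drive [ 0.49329341 -0.10748992  1.60945329] 118.0625
fix [0.46297577 0.06183056 1.49034714 0.23893817] 416.375 {'sockets': (np.float64(0.4629757704094105), np.float64(0.06183056421520104), np.float64(1.4903471378795994)), 'speaker': (np.float64(0.635416238057146), np.float64(0.047927862411944154), np.float64(1.4903471378795994)), 'dock': (np.float64(0.5559380870907834), np.float64(0.29404912200635724), np.float64(1.4903471378795994))}
top [0.46357339 0.06248333 1.49000081 0.23844488]
side [0.46284438 0.06059583 1.49451322 0.2399512 ]
top [ 0.49359611 -0.1066391   1.6248817 ]Traceback (most recent call last):
  File "m.py", line 22, in <module>
    if m[c,"drive"] is not None: print(c,fit(lambda p:cost(place(M["drive"],*p),c,m[c,"drive"]),rd.x,[.005,.005,.05]).x)
                                         ~~~^^^^^^^^^^^^^^^^^^^^^^^^^^^^^^^^^^^^^^^^^^^^^^^^^^^^^^^^^^^^^^^^^^^^^^^^^
  File "h.
[... 346 characters left out ...]
, in <lambda>
    if m[c,"drive"] is not None: print(c,fit(lambda p:cost(place(M["drive"],*p),c,m[c,"drive"]),rd.x,[.005,.005,.05]).x)
                                                      ~~~~^^^^^^^^^^^^^^^^^^^^^^^^^^^^^^^^^^^^^
  File "h.py", line 19, in cost
    cv2.fillPoly(im,[np.round((poly(pts,cam)+.5)*S*16-8).astype(np.int32)],1,shift=4)
                               ~~~~^^^^^^^^^
  File "h.py", line 16, in poly
    def poly(pts,cam): return cv2.convexHull(proj(pts,cam).astype(np.float32))
                                             ~~~~^^^^^^^^^
  File "h.py", line 6, in proj
    c=env.get_calibration(cam);T=c["world_to_cam"]
ValueError: time passes only in moves, steps and waits
```

```bash
sed -i 's/^S=4/S=4\nCAL={n:env.get_calibration(n) for n in ("top","side")}/; s/c=env.get_calibration(cam);/c=CAL[cam];/' h.py
cat >> h.py <<'E'
import json
from scipy.spatial.transform import Rotation as R
def fixt():
    return json.load(open("fit.json"))[1]
def sk2w(u,v):
    x,y,a,D=fixt();c,s=np.cos(a),np.sin(a);return np.array([x+c*u-s*v,y+s*u+c*v])
def w2sk(X,Y):
    x,y,a,D=fixt();c,s=np.cos(a),np.sin(a);return np.array([c*(X-x)+s*(Y-y),-s*(X-x)+c*(Y-y)])
def rows(P,yaw):
    "shift/roll units to bring TCP to world P with jaw axis along yaw (mod pi)"
    o=env.observe();q=o["orientation"];r=R.from_quat([q[1],q[2],q[3],q[0]]);A=r.as_matrix()
    d=A.T@(np.array(P)-o["eef_pos"])/.03
    cur=np.arctan2(A[1,1],A[0,1]);dy=(yaw-cur+np.pi/2)%np.pi-np.pi/2
    print("u,v now",w2sk(*o["eef_pos"][:2]).round(4),"z",o["eef_pos"][2].round(4),"x-axis",A[:,0].round(3),"jaw yaw",cur.round(3),"j6",o["joints"][5].round(3),"F",o["contact_force"].round(1),"w",o["width"].round(4),"t",o["t"])
    print("shift",d.round(3),"roll",(-dy*180/np.pi/5).round(3))
E
python3 - <<'E'
from h import *
a=fixt()[2]
rows([*sk2w(-.166,.025),.15],a)
print(w2sk(*json.load(open("fit.json"))[0][:2]),sk2w(-.166,.025))
E
```

```text
Traceback (most recent call last):
  File "h.py", line 38, in fixt
    return json.load(open("fit.json"))[1]
                     ~~~~^^^^^^^^^^^^
FileNotFoundError: [Errno 2] No such file or directory: 'fit.json'
```

```bash
python3 m.py
python3 - <<'E'
from h import *
a=fixt()[2]
rows([*sk2w(-.166,.025),.15],a)
print(w2sk(*json.load(open("fit.json"))[0][:2]),sk2w(-.166,.025))
E
```

```text
{('top', 'drive'): 1195, ('top', 'sockets'): 964, ('top', 'speaker'): 1346, ('top', 'dock'): 921, ('side', 'drive'): None, ('side', 'sockets'): 742, ('side', 'speaker'): 1145, ('side', 'dock'): 733}
drive [ 0.49390446 -0.10701897  1.60691743] 75.8125
fix [0.46329824 0.06198798 1.48724067 0.23910151] 527.375 {'sockets': (np.float64(0.46329823924044056), np.float64(0.061987975269134035), np.float64(1.4872406693109679)), 'speaker': (np.float64(0.6356946866142085), np.float64(0.04754966051623936), np.float64(1.4872406693109679)), 'dock': (np.float64(0.5569951176201026), np.float64(0.29407939452524257), np.float64(1.4872406693109679))}
top [0.46348586 0.06382615 1.48045912 0.23763763]
side [0.46320637 0.05959785 1.49536152 0.24061742]
top [ 0.49390446 -0.10701897  1.60691743]Traceback (most recent call last):
  File "<stdin>", line 3, in <module>
  File "h.py", line 48, in rows
    print("u,v now",w2sk(*o["eef_pos"][:2]).round(4),"z",o["eef_pos"][2].round(4),"x-axis",A[:,0].round(3),"jaw yaw",cur.round(3),"j6",o["joints"][5].round(3),"F",o["contact_force"].round(1),"w",o["width"].round(4),"t",o["t"])
                                                                                                                                                                                                   ^^^^^^^^^^^^^^^^
AttributeError: 'float' object has no attribute 'round'
```

View pics/ov.png

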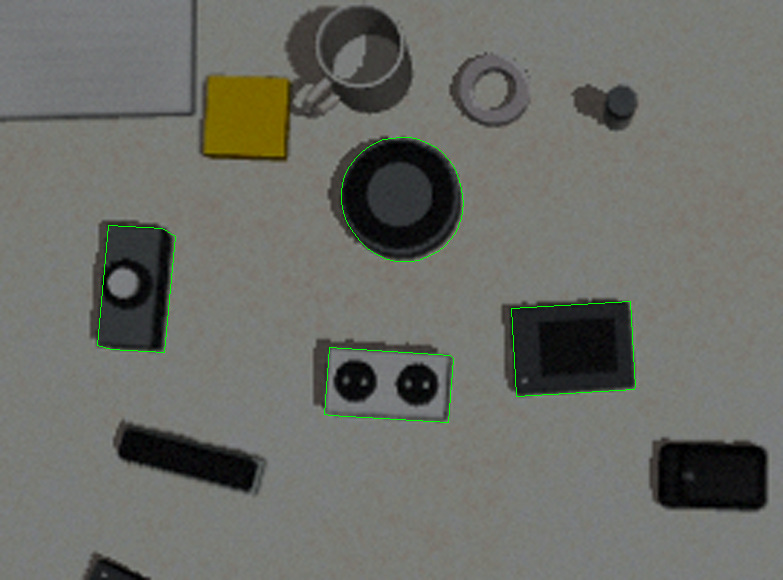

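The outlines match the drive, sockets, speaker and dock to about a pixel. The drive sits in front of the gap, off to the sockets' side and turned by about 7°.

```bash
sed -i 's/o\["width"\].round(4)/round(o["width"],4)/' h.py
python3 - <<'E'
from h import *
f=json.load(open("fit.json"));f[1]=[.4631,.0619,1.489,.239];json.dump(f,open("fit.json","w"))
a=fixt()[2]
rows([*sk2w(-.166,.025),.15],a)
print(w2sk(*f[0][:2]),sk2w(-.166,.025))
E
```

```text
u,v now [0.4372 0.3365] z 0.2174 x-axis [-0.  0. -1.] jaw yaw 1.269 j6 -0.085 F [ 0.2 -0.4  0.4] w 0.0856 t 1.5
shift [  2.245 -17.356  14.522] roll -2.521
[-0.16583731 -0.04450302] [ 0.42462053 -0.10150236]
```

Emit:
drive_tool(steps=[[[0,-17.36,14.52,-2.5,0.7],[0,-17.36,14.52,-2.5,0.7],[0,-17.36,14.52,-2.5,0.7],[0,-17.36,14.52,-2.5,0.7],[0,-17.36,14.52,-2.5,0.7],[0,-17.36,14.52,-2.5,0.7],[0,-17.36,14.52,-2.5,0.7],[0,-17.36,14.52,-2.5,0.7],[0,-17.36,14.52,-2.5,0.7],[0,-17.36,14.52,-2.5,0.7],[0,-17.36,14.52,-2.5,0.7],[0,-17.36,14.52,-2.5,0.7],[0,-17.36,14.52,-2.5,0.7],[0,-17.36,14.52,-2.5,0.7],[0,-17.36,14.52,-2.5,0.7],[0,-17.36,14.52,-2.5,0.7],[0,-17.36,14.52,-2.5,0.7],[0,-17.36,14.52,-2.5,0.7],[0,-17.36,14.52,-2.5,0.7],[0,-17.36,14.52,-2.5,0.7]]])

```text
t: 3.17
eef_pos: [0.4241, -0.1007, 0.2173]
orientation: [0.706, 0.03, 0.707, -0.029]
contact_force: [-0.3, -0.8, 0.1]
width: 0.06
```

Run:
```python
from h import *
rows([*sk2w(-.166,.025),.034],fixt()[2])
```

```text
u,v now [-0.1652  0.0256] z 0.2173 x-axis [-0.  0. -1.] jaw yaw 1.488 j6 -1.828 F [-0.3 -0.8  0.1] w 0.06 t 3.1667
shift [ 6.11  -0.028  0.023] roll -0.015
```

Emit:
drive_tool(steps=[[[1.2,0,0,0,0.7],[2.4,0,0,0,0.7],[3.6,0,0,0,0.7],[4.6,0,0,0,0.7],[5.4,0,0,0,0.7],[5.9,0,0,0,0.7],[6.1,0,0,0,0.7],[6.1,0,0,0,0.7],[6.1,0,0,0,0.7]]])

```text
t: 3.92
eef_pos: [0.4248, -0.1011, 0.0351]
orientation: [0.707, 0.029, 0.706, -0.029]
contact_force: [-0.1, -0.4, -0.0]
width: 0.0599
```

Run:
```python
from h import *
rows([*sk2w(-.166,-.027),.034],fixt()[2])
cv2.imwrite("pics/s1.png",cv2.resize(env.capture("side")[130:330,200:440,::-1],None,fx=3,fy=3))
```

```text
u,v now [-0.1655  0.0248] z 0.0351 x-axis [ 0.001 -0.    -1.   ] jaw yaw 1.488 j6 -1.829 F [-0.1 -0.4 -0. ] w 0.0599 t 3.9167
shift [ 0.038 -0.014  1.728] roll -0.009
```

View pics/s1.png

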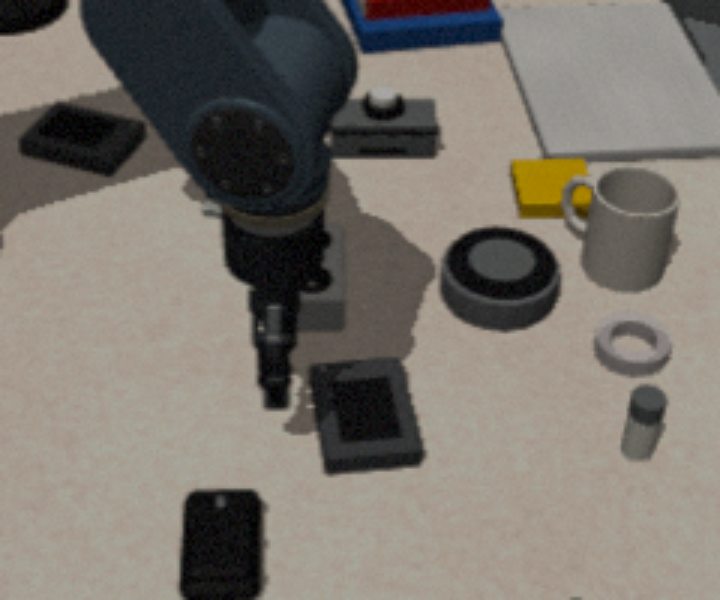

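Side crop: the fingertips hang at about (275,400), low and just beside the drive's long side (315–415, 360–470), with clearance. I push sideways now.

Emit:
drive_tool(steps=[[[0,0,0.25,0,0.7],[0,0,0.45,0,0.7],[0,0,0.6,0,0.7],[0,0,0.75,0,0.7],[0,0,0.9,0,0.7],[0,0,1.05,0,0.7],[0,0,1.2,0,0.7],[0,0,1.3,0,0.7],[0,0,1.4,0,0.7],[0,0,1.48,0,0.7],[0,0,1.54,0,0.7],[0,0,1.58,0,0.7],[0,0,1.58,0,0.7],[0,0,1.58,0,0.7]]])

```text
t: 5.13
eef_pos: [0.4717, -0.1055, 0.0344]
orientation: [0.706, 0.03, 0.707, -0.03]
contact_force: [-0.9, -0.2, -0.9]
width: 0.0599
```

```bash
cat > d.py <<'E'
from h import *
import sys
def drive(u,v,yaw=None):
    "measure the drive near sockets-frame (u,v); side and top, separately and together"
    a=fixt()[2];p=[*sk2w(u,v),a];m={}
    for c in ("top","side"):
        env.capture(c);k=det("drive",c,pix(c,[p[0],p[1],.011]))
        if k is not None:m[c]=k
    for cs in [list(m)]+[[c] for c in m]:
        r=fit(lambda q:sum(cost(place(M["drive"],*q),c,m[c]) for c in cs),p,[.006,.006,.06])
        print(cs,"drive u,v",w2sk(*r.x[:2]).round(4),"dyaw deg",round(np.degrees(r.x[2]-a),2),"xor",round(r.fun),"of",[int(m[c].sum()) for c in cs])
drive(float(sys.argv[1]),float(sys.argv[2]))
rows([*sk2w(-.166,.02),.034],fixt()[2])
E
python3 d.py -.166 -.074
```

```text
['side'] drive u,v [-0.1687 -0.0438] dyaw deg 7.11 xor 221 of [1099]
['side'] drive u,v [-0.1687 -0.0438] dyaw deg 7.11 xor 221 of [1099]
u,v now [-0.1662 -0.0222] z 0.0344 x-axis [-0.  0. -1.] jaw yaw 1.487 j6 -1.804 F [ 1.4 -0.2 -0.6] w 0.0596 t 5.3333
shift [ 0.014  0.003 -1.408] roll -0.022
```

Run:
```python
from h import *
cv2.imwrite("pics/s2.png",cv2.resize(env.capture("side")[180:330,220:420,::-1],None,fx=4,fy=4))
```

```text
(no output)
```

View pics/s2.png

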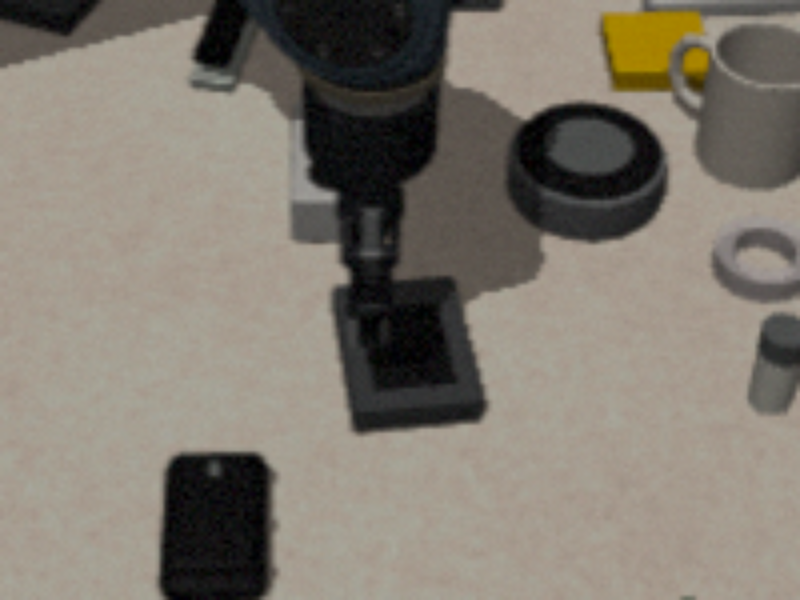

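The fingertips, at about (370,340), slid over the drive's top without moving it. At this opening they stand at least 13 mm farther back than I assumed. I back off and come in lower.

Emit:
drive_tool(steps=[[[-0.4,0,0,0,0.7],[-0.4,0,-0.8,0,0.7],[-0.4,0,-1.55,0,0.7],[-0.4,0,-1.55,0,0.7],[0.1,0,-1.55,0,0.7],[0.3,0,-1.55,0,0.7],[0.45,0,-1.55,0,0.7],[0.45,0,-1.55,0,0.7]]])

```text
t: 6.05
eef_pos: [0.4253, -0.1016, 0.0202]
orientation: [0.706, 0.03, 0.707, -0.029]
contact_force: [-0.4, 0.4, -0.5]
width: 0.0598
```

```bash
python3 d.py -.166 -.044
```

```text
['top', 'side'] drive u,v [-0.1665 -0.0449] dyaw deg 6.47 xor 832 of [555, 1169]
['top'] drive u,v [-0.1661 -0.0519] dyaw deg 12.86 xor 703 of [555]
['side'] drive u,v [-0.1677 -0.0449] dyaw deg 5.84 xor 110 of [1169]
u,v now [-0.1661  0.0238] z 0.0212 x-axis [ 0. -0. -1.] jaw yaw 1.487 j6 -1.828 F [1.  0.1 0.7] w 0.0599 t 6.25
shift [-0.428  0.005  0.127] roll -0.02
```

Emit:
drive_tool(steps=[[[0,0,0.25,0,0.7],[0,0,0.45,0,0.7],[0,0,0.6,0,0.7],[0,0,0.75,0,0.7],[0,0,0.9,0,0.7],[0,0,1.0,0,0.7],[0,0,1.1,0,0.7],[0,0,1.2,0,0.7],[0,0,1.3,0,0.7],[0,0,1.3,0,0.7]]])

```text
t: 7.08
eef_pos: [0.4649, -0.105, 0.0209]
orientation: [0.707, 0.03, 0.706, -0.03]
contact_force: [-0.1, -0.0, 0.3]
width: 0.0597
```

```bash
python3 d.py -.166 -.06
```

```text
['side'] drive u,v [-0.1666 -0.0465] dyaw deg 2.67 xor 269 of [1023]
['side'] drive u,v [-0.1666 -0.0465] dyaw deg 2.67 xor 269 of [1023]
u,v now [-0.1662 -0.0146] z 0.0209 x-axis [-0.  0. -1.] jaw yaw 1.487 j6 -1.807 F [-0.6 -0.3  0.3] w 0.0595 t 7.2833
shift [-0.438  0.003 -1.155] roll -0.021
```

Run:
```python
from h import *
cv2.imwrite("pics/s3.png",cv2.resize(env.capture("side")[180:330,220:420,::-1],None,fx=4,fy=4))
```

```text
(no output)
```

View pics/s3.png

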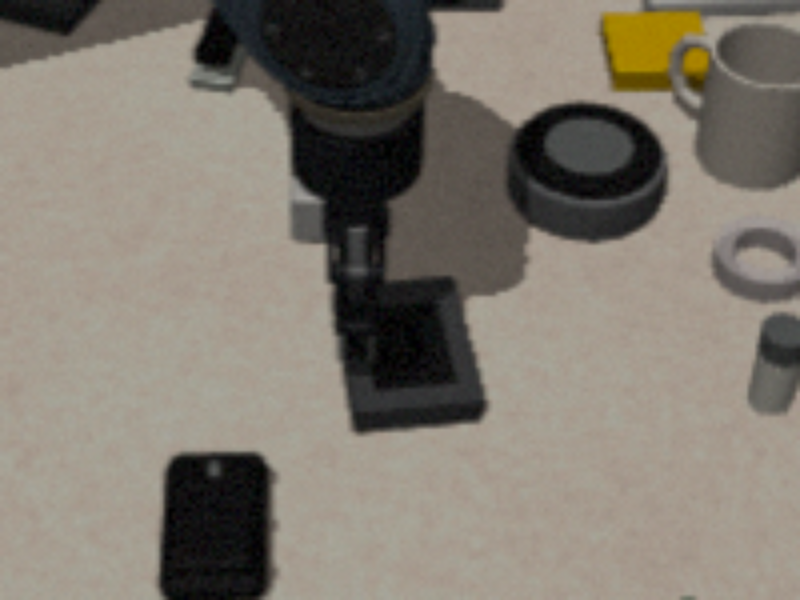

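Run:
```python
from h import *
for du in (-.037,-.045,.037):
  for z in (0,.01,.02,.03,.04,.06):
    p=sk2w(-.1662+du,-.0146);print(du,z,((pix("side",[*p,z])-[220,180])*4).round(), ((pix("side",[*sk2w(-.1662+du,-.0256),z])-[220,180])*4).round())
```

```text
-0.037 0 [354. 405.] [373. 405.]
-0.037 0.01 [355. 394.] [373. 394.]
-0.037 0.02 [355. 382.] [373. 382.]
-0.037 0.03 [355. 371.] [373. 371.]
-0.037 0.04 [355. 359.] [373. 359.]
-0.037 0.06 [355. 336.] [374. 336.]
-0.045 0 [355. 415.] [373. 414.]
-0.045 0.01 [355. 403.] [373. 403.]
-0.045 0.02 [355. 392.] [373. 392.]
-0.045 0.03 [355. 381.] [373. 381.]
-0.045 0.04 [355. 369.] [374. 369.]
-0.045 0.06 [355. 345.] [374. 345.]
0.037 0 [354. 319.] [371. 319.]
0.037 0.01 [354. 308.] [371. 308.]
0.037 0.02 [354. 297.] [371. 297.]
0.037 0.03 [354. 285.] [371. 285.]
0.037 0.04 [354. 274.] [372. 274.]
0.037 0.06 [354. 250.] [372. 250.]
```

Run:
```python
from h import *
for du in (-.03,-.045):
  for z in (0,.01,.02,.03,.04):
    print(du,z,((pix("side",[*sk2w(-.1655+du,.0248),z])-[200,130])*3).round(),((pix("side",[*sk2w(-.1655+du,.0248-.011),z])-[200,130])*3).round())
im=env.capture("side")[225:300,260:360,::-1]
im=cv2.convertScaleAbs(cv2.resize(im,None,fx=8,fy=8,interpolation=cv2.INTER_CUBIC),alpha=3,beta=10)
for z in (0.009,.022,.03):
  x,y=((pix("side",[*sk2w(-.1662-.03,-.0146),z])-[260,225]+.5)*8).astype(int);cv2.circle(im,(x,y),3,(0,0,255),-1)
cv2.imwrite("pics/s4.png",im)
```

```text
-0.03 0 [278. 447.] [291. 447.]
-0.03 0.01 [277. 438.] [291. 438.]
-0.03 0.02 [277. 430.] [291. 430.]
-0.03 0.03 [277. 421.] [291. 421.]
-0.03 0.04 [277. 413.] [290. 413.]
-0.045 0 [277. 460.] [291. 460.]
-0.045 0.01 [277. 452.] [291. 452.]
-0.045 0.02 [277. 444.] [290. 443.]
-0.045 0.03 [276. 435.] [290. 435.]
-0.045 0.04 [276. 426.] [290. 426.]
```

View pics/s4.png

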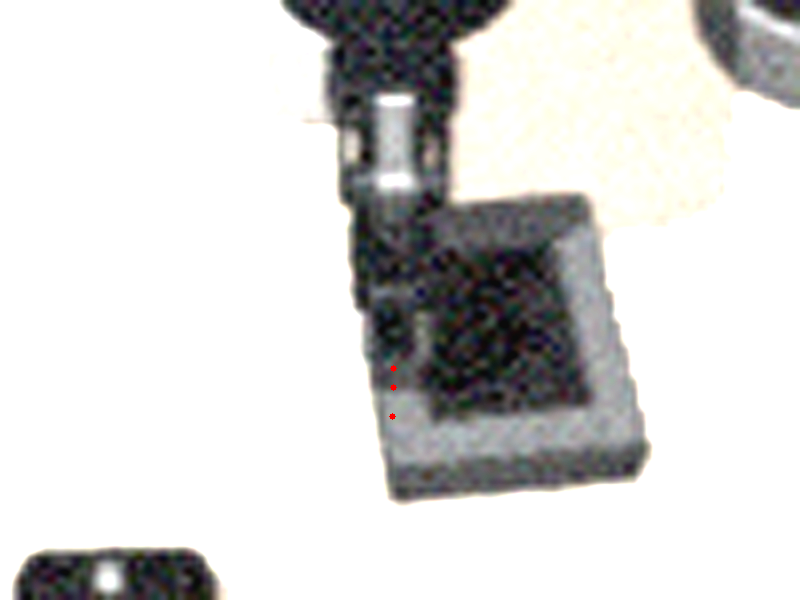

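The enhanced crop shows the tip at about z = 30 mm, near (393,365), above the drive, while the TCP reads 21 mm. The drive has not moved. I back off and feel for the desk with force checks.

Emit:
drive_tool(steps=[[[-0.2,0,0,0,0.7],[-0.2,0,-0.7,0,0.7],[-0.2,0,-1.4,0,0.7],[-0.2,0,-1.4,0,0.7],[0,0,-1.4,0,0.7],[0.2,0,-1.4,0,0.7],[0.35,0,-1.4,0,0.7],[0.35,0,-1.4,0,0.7]]])

```text
t: 8.05
eef_pos: [0.4226, -0.1014, 0.0094]
orientation: [0.706, 0.03, 0.707, -0.029]
contact_force: [-0.0, -0.5, 0.7]
width: 0.0598
```

Run:
```python
from h import *
rows([*sk2w(-.166,.02),.0],fixt()[2])
im=env.capture("side")[225:300,260:360,::-1]
im=cv2.convertScaleAbs(cv2.resize(im,None,fx=8,fy=8,interpolation=cv2.INTER_CUBIC),alpha=1.5,beta=10)
uv=w2sk(*env.observe()["eef_pos"][:2])
for z in (0,0.01,.02,.03):
 for du in (-.03,.03):
  x,y=((pix("side",[*sk2w(uv[0]+du,uv[1]),z])-[260,225]+.5)*8).astype(int);cv2.circle(im,(x,y),3,(0,0,255) if du<0 else (0,255,0),-1)
cv2.imwrite("pics/s5.png",im)
```

```text
u,v now [-0.166   0.0271] z 0.0094 x-axis [-0.001  0.    -1.   ] jaw yaw 1.487 j6 -1.83 F [-0.  -0.5  0.7] w 0.0598 t 8.05
shift [0.312 0.001 0.236] roll -0.02
```

View pics/s5.png

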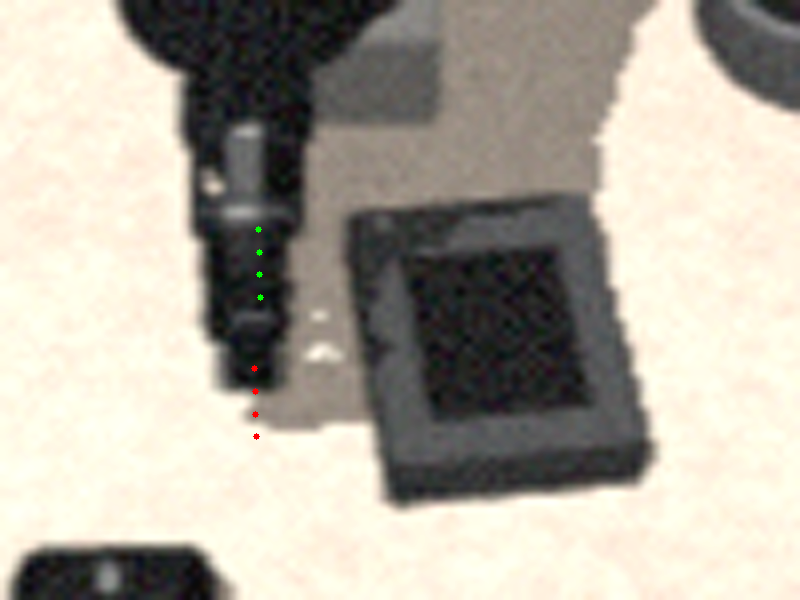

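Contrast is clear here: the near fingertip ends at (250,385), which is z ≈ 22 mm with the TCP at 9 mm. So the tips stand about 12 mm behind the TCP at this opening. The drive, at (500,350), is untouched. I go 12 mm lower, then push.

Emit:
drive_tool(steps=[[[0.15,0,0,0,0.7],[0.3,0,0,0,0.7],[0.4,0,0,0,0.7],[0.4,0,0,0,0.7],[0.4,0,0.25,0,0.7],[0.4,0,0.5,0,0.7],[0.4,0,0.65,0,0.7],[0.4,0,0.8,0,0.7],[0.4,0,0.9,0,0.7],[0.4,0,1.0,0,0.7],[0.4,0,1.1,0,0.7],[0.4,0,1.2,0,0.7],[0.4,0,1.3,0,0.7],[0.4,0,1.3,0,0.7]]])

```text
t: 9.27
eef_pos: [0.4621, -0.1049, -0.0015]
orientation: [0.707, 0.029, 0.706, -0.03]
contact_force: [0.2, 0.1, 0.1]
width: 0.0597
```

```bash
python3 d.py -.166 -.06
```

```text
['top', 'side'] drive u,v [-0.1732 -0.0627] dyaw deg -1.92 xor 1162 of [187, 1193]
['top'] drive u,v [-0.1731 -0.0657] dyaw deg 3.6 xor 1075 of [187]
['side'] drive u,v [-0.1733 -0.0623] dyaw deg -1.05 xor 84 of [1193]
u,v now [-0.1663 -0.0121] z -0.0015 x-axis [ 0.001 -0.    -1.   ] jaw yaw 1.487 j6 -1.809 F [ 0.4  0.3 -0.2] w 0.0594 t 9.4667
shift [-1.185  0.006 -1.068] roll -0.022
```

Emit:
drive_tool(steps=[[[0,0,0.1,0,0.7],[0,0,0.2,0,0.7],[0,0,0.28,0,0.7],[0,0,0.35,0,0.7],[0,0,0.39,0,0.7],[0,0,0.39,0,0.7],[0,0,0.39,0,0.7],[0,0,0.1,0,0.7],[0,0,-0.5,0,0.7],[-1,0,-1.2,0,0.7],[-2,0,-2,0,0.7],[-3,0,-3,0,0.7],[-3.5,0,-4,0,0.7],[-3.5,0,-4,0,0.7]]])

```text
t: 10.63
eef_pos: [0.338, -0.0939, 0.1053]
orientation: [0.707, 0.029, 0.706, -0.03]
contact_force: [1.0, -0.4, -0.1]
width: 0.0596
```

```bash
python3 d.py -.172 -.074; python3 -c "
from h import *
a=fixt()[2]
rows([*sk2w(-.28,-.074),.1],a+np.pi/2)"
```

```text
['top', 'side'] drive u,v [-0.1715 -0.0739] dyaw deg -0.39 xor 150 of [1258, 1180]
['top'] drive u,v [-0.1708 -0.0742] dyaw deg -0.24 xor 46 of [1258]
['side'] drive u,v [-0.1723 -0.0729] dyaw deg -0.11 xor 89 of [1180]
u,v now [-0.1661  0.1077] z 0.1032 x-axis [ 0.001 -0.    -1.   ] jaw yaw 1.487 j6 -1.889 F [ 0.4 -1.1 -0.4] w 0.0599 t 10.8333
shift [2.31  0.009 2.922] roll -0.023
u,v now [-0.1661  0.1077] z 0.1032 x-axis [ 0.001 -0.    -1.   ] jaw yaw 1.487 j6 -1.889 F [ 0.4 -1.1 -0.4] w 0.0599 t 10.8333
shift [ 0.112 -3.786  6.065] roll 17.977
```

Side push worked: drive at v = −74 mm, yaw error −0.3°. Next I turn 90° and go behind it.

Emit:
drive_tool(steps=[[[0,-1,1,1.4,0.53],[0,-2,2,2.8,0.53],[0,-3.1,3,4.2,0.53],[0,-3.1,4,5.6,0.53],[0,-3.1,5,7,0.53],[0,-3.1,6.06,8.4,0.53],[0,-3.1,6.06,9.8,0.53],[0,-3.1,6.06,11.2,0.53],[0,-3.1,6.06,12.6,0.53],[0,-3.1,6.06,14,0.53],[0,-3.1,6.06,15.4,0.53],[0,-3.1,6.06,16.8,0.53],[0,-3.1,6.06,18,0.53],[0,-3.1,6.06,18,0.53],[0,-3.1,6.06,18,0.53],[0,-3.1,6.06,18,0.53]]])

```text
t: 12.17
eef_pos: [0.5152, -0.2024, 0.1027]
orientation: [-0.479, -0.519, -0.48, 0.52]
contact_force: [-0.2, -0.4, -0.2]
width: 0.045
```

```bash
python3 -c "
from h import *
a=fixt()[2]
rows([*sk2w(-.26,-.074),.0],a+np.pi/2)"
```

```text
u,v now [-0.2592 -0.0736] z 0.1027 x-axis [-0.001  0.    -1.   ] jaw yaw -0.08 j6 -0.378 F [-0.2 -0.4 -0.2] w 0.045 t 12.1667
shift [3.422 0.017 0.029] roll 0.021
```

Emit:
drive_tool(steps=[[[1,0,0,0,0.53],[2,0,0,0,0.53],[2.6,0,0,0,0.53],[3,0,0,0,0.53],[3.2,0,0,0,0.53],[3.35,0,0,0,0.53],[3.35,0,0,0,0.53]]])

```text
t: 12.75
eef_pos: [0.5153, -0.2026, 0.0028]
orientation: [0.479, 0.52, 0.479, -0.52]
contact_force: [0.6, -0.5, 0.2]
width: 0.0456
```

```bash
python3 -c "
from h import *
a=fixt()[2]
rows([*sk2w(-.16,-.074),.0],a+np.pi/2)
im=env.capture('side')[200:320,240:400,::-1]
cv2.imwrite('pics/s6.png',cv2.convertScaleAbs(cv2.resize(im,None,fx=5,fy=5,interpolation=cv2.INTER_CUBIC),alpha=1.7))
uv=w2sk(*env.observe()['eef_pos'][:2])
for dv in (-.03,.03):
  for z in (0,.01,.02): print(dv,z,((pix('side',[*sk2w(uv[0]-.01,uv[1]+dv),z])-[240,200])*5).round())
"
```

```text
u,v now [-0.2593 -0.0737] z 0.0028 x-axis [ 0. -0. -1.] jaw yaw -0.083 j6 -0.376 F [ 0.6 -0.5  0.2] w 0.0456 t 12.75
shift [ 0.094  0.007 -3.311] roll -0.013
-0.03 0 [535. 510.]
-0.03 0.01 [537. 496.]
-0.03 0.02 [538. 482.]
0.03 0 [407. 511.]
0.03 0.01 [407. 497.]
0.03 0.02 [408. 483.]
```

View pics/s6.png

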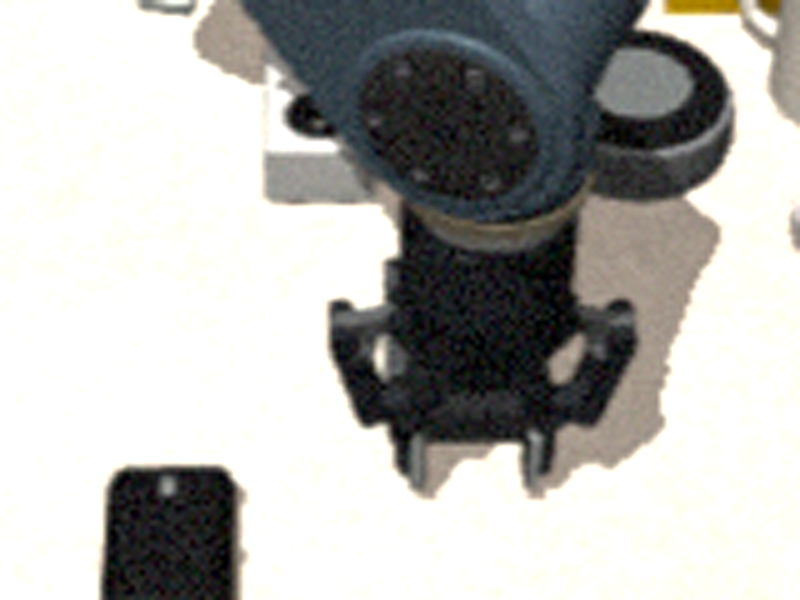

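The two fingertips, at (415,485) and (535,488), are just above the desk at z ≈ 15 mm, centred behind the drive. The widest knuckles are well above 40 mm. I lower 5 mm and push.

Emit:
drive_tool(steps=[[[0.18,0,0,0,0.53],[0.18,0,-0.3,0,0.53],[0.18,0,-0.6,0,0.53],[0.18,0,-0.85,0,0.53],[0.18,0,-1.1,0,0.53],[0.18,0,-1.4,0,0.53],[0.18,0,-1.7,0,0.53],[0.18,0,-2,0,0.53],[0.18,0,-2.3,0,0.53],[0.18,0,-2.6,0,0.53],[0.18,0,-2.9,0,0.53],[0.18,0,-3.2,0,0.53],[0.18,0,-3.5,0,0.53],[0.18,0,-3.7,0,0.53],[0.18,0,-3.85,0,0.53],[0.18,0,-3.95,0,0.53],[0.18,0,-4,0,0.53],[0.18,0,-4,0,0.53]]])

```text
t: 14.3
eef_pos: [0.525, -0.0826, -0.0027]
orientation: [-0.478, -0.52, -0.479, 0.521]
contact_force: [-0.4, 0.4, 0.3]
width: 0.0454
```

```bash
python3 d.py -.074 -.074; python3 -c "
from h import *
im=env.capture('top')[170:290,170:390,::-1]
cv2.imwrite('pics/t2.png',cv2.convertScaleAbs(cv2.resize(im,None,fx=3.6,fy=3.6,interpolation=cv2.INTER_CUBIC),alpha=1.7))"
```

```text
['top', 'side'] drive u,v [-0.0726 -0.0758] dyaw deg 0.5 xor 1734 of [322, 291]
['top'] drive u,v [-0.0693 -0.0739] dyaw deg 0.03 xor 940 of [322]
['side'] drive u,v [-0.0732 -0.0799] dyaw deg -0.05 xor 780 of [291]
u,v now [-0.1393 -0.0734] z -0.0027 x-axis [-0.001  0.    -1.   ] jaw yaw -0.084 j6 -0.161 F [ 0.3  0.4 -0. ] w 0.0456 t 14.5
shift [-1.223 -3.114  0.897] roll 17.975
```

View pics/t2.png

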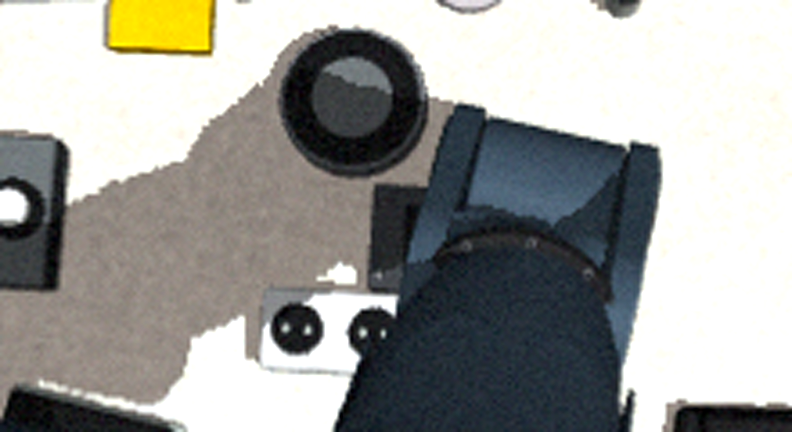

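The drive's leading end is at about (370–410, 185–290), entering the gap squarely, with the speaker rim (row 177) above and the sockets (row 290) below. I continue.

Emit:
drive_tool(steps=[[[0,0,-0.25,0,0.53],[0,0,-0.5,0,0.53],[0,0,-0.75,0,0.53],[0,0,-1,0,0.53],[0,0,-1.25,0,0.53],[0,0,-1.5,0,0.53],[0,0,-1.75,0,0.53],[0,0,-2,0,0.53],[0,0,-2.25,0,0.53],[0,0,-2.5,0,0.53],[0,0,-2.75,0,0.53],[0,0,-3,0,0.53],[0,0,-3.25,0,0.53],[0,0,-3.5,0,0.53],[0,0,-3.75,0,0.53],[0,0,-3.9,0,0.53],[0,0,-4,0,0.53],[0,0,-4,0,0.53]]])

```text
t: 16.05
eef_pos: [0.5353, 0.0372, -0.0025]
orientation: [0.479, 0.52, 0.479, -0.52]
contact_force: [-0.1, -0.1, 0.6]
width: 0.0452
```

```bash
python3 d.py .046 -.074; python3 -c "
from h import *
im=env.capture('top')[170:290,140:360,::-1]
cv2.imwrite('pics/t3.png',cv2.convertScaleAbs(cv2.resize(im,None,fx=3.6,fy=3.6,interpolation=cv2.INTER_CUBIC),alpha=1.7))"
```

```text
['side'] drive u,v [ 0.0526 -0.0704] dyaw deg -2.43 xor 606 of [262]
['side'] drive u,v [ 0.0526 -0.0704] dyaw deg -2.43 xor 606 of [262]
u,v now [-0.0195 -0.074 ] z -0.0024 x-axis [ 0.  0. -1.] jaw yaw -0.084 j6 0.065 F [-0.3  0.7  0.5] w 0.0449 t 16.25
shift [-1.216 -3.123  4.891] roll 17.975
```

View pics/t3.png

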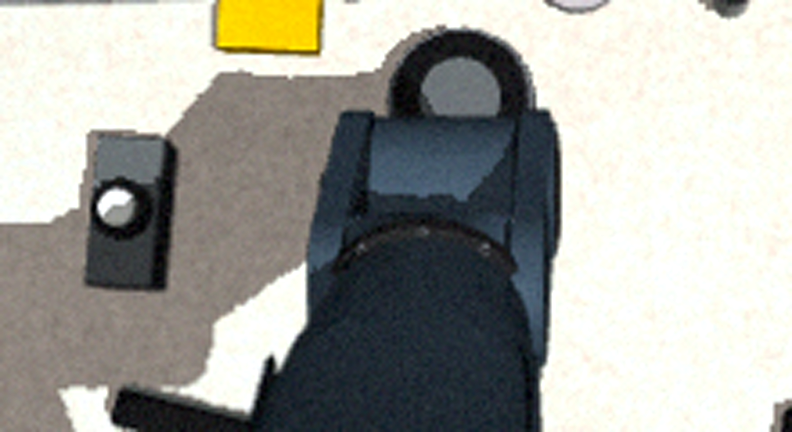

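The drive is hidden under the wrist. The dock at (130,210) is untouched and there is no contact force. I continue towards the dock.

Emit:
drive_tool(steps=[[[0,0,-0.25,0,0.53],[0,0,-0.5,0,0.53],[0,0,-0.75,0,0.53],[0,0,-1,0,0.53],[0,0,-1.25,0,0.53],[0,0,-1.5,0,0.53],[0,0,-1.75,0,0.53],[0,0,-2,0,0.53],[0,0,-2.25,0,0.53],[0,0,-2.5,0,0.53],[0,0,-2.75,0,0.53],[0,0,-3,0,0.53],[0,0,-3.2,0,0.53],[0,0,-3.35,0,0.53],[0,0,-3.45,0,0.53],[0,0,-3.5,0,0.53],[0,0,-3.5,0,0.53]]])

```text
t: 17.72
eef_pos: [0.544, 0.1416, -0.0025]
orientation: [0.479, 0.521, 0.479, -0.52]
contact_force: [0.7, 1.0, -0.4]
width: 0.045
```

```bash
python3 d.py .147 -.074
```

```text
['side'] drive u,v [ 0.1511 -0.0703] dyaw deg -1.61 xor 472 of [277]
['side'] drive u,v [ 0.1511 -0.0703] dyaw deg -1.61 xor 472 of [277]
u,v now [ 0.0856 -0.0741] z -0.0025 x-axis [-0.  0. -1.] jaw yaw -0.084 j6 0.255 F [0.1 0.7 0.9] w 0.0451 t 17.9167
shift [-1.219 -3.118  8.394] roll 17.975
```

Now small steps, with the force watched.

Emit:
drive_tool(steps=[[[0,0,-0.04,0,0.53],[0,0,-0.08,0,0.53],[0,0,-0.12,0,0.53],[0,0,-0.16,0,0.53],[0,0,-0.2,0,0.53],[0,0,-0.24,0,0.53],[0,0,-0.24,0,0.53]]])

```text
t: 18.5
eef_pos: [0.5446, 0.1487, -0.0025]
orientation: [0.479, 0.52, 0.479, -0.52]
contact_force: [0.2, -0.1, 0.2]
width: 0.0455
```

Emit:
drive_tool(steps=[[[0,0,-0.04,0,0.53],[0,0,-0.08,0,0.53],[0,0,-0.1,0,0.53],[0,0,-0.1,0,0.53]]])

```text
t: 18.83
eef_pos: [0.5448, 0.1495, -0.0025]
orientation: [-0.479, -0.52, -0.478, 0.521]
contact_force: [0.0, -18.7, 1.9]
width: 0.0455
```

18.7 N of resistance: the drive is against the dock. I back off, rise clear and check.

Emit:
drive_tool(steps=[[[0,0,0.1,0,0.53],[0,0,0.3,0,0.53],[0,0,0.7,0,0.53],[-0.8,0,1,0,0.53],[-1.8,0,1,0,0.3],[-3,0,1,0,0],[-4,0,1,0,0],[-5,0,2,0,0],[-5,0,4,0,0],[-5,0,6,0,0],[-5,0,7,0,0],[-5,0,8,0,0],[-5,0,9,0,0],[-5,0,9,0,0]]])

```text
t: 20.0
eef_pos: [0.5214, -0.1237, 0.1477]
orientation: [-0.478, -0.521, -0.477, 0.522]
contact_force: [-0.9, 0.3, 0.1]
width: -0.0002
```

```bash
python3 d.py .159 -.074
python3 - <<'E'
from h import *
x,y,a,D=fixt();P=sk2w(D,-.074);print("dock D-0.08 =",D-.08)
o=env.observe()
print(o["width"]);rows([*P,.12],a+np.pi/2)
# button: bright cap in top picture, top at z ~.05
print("button px",pix("top",[*P,.055]),pix("side",[*P,.055]))
im=env.capture("top")[200:255,140:240,::-1]
im=cv2.convertScaleAbs(cv2.resize(im,None,fx=8,fy=8,interpolation=cv2.INTER_CUBIC),alpha=1.6)
b=((pix("top",[*P,.055])-[140,200]+.5)*8).astype(int);cv2.circle(im,tuple(b),4,(0,0,255),-1)
cv2.imwrite("pics/t4.png",im)
E
```

```text
['top'] drive u,v [ 0.1584 -0.0739] dyaw deg 0.5 xor 74 of [1232]
['top'] drive u,v [ 0.1584 -0.0739] dyaw deg 0.5 xor 74 of [1232]
u,v now [-0.1736 -0.0734] z 0.1474 x-axis [-0.  0. -1.] jaw yaw -0.084 j6 -0.225 F [-0.2  0.7  0. ] w 0.0003 t 20.2
shift [ 3.781 -3.113 -0.247] roll 17.979
dock D-0.08 = 0.15899999999999997
0.0002533913058076724
u,v now [-0.1736 -0.0734] z 0.1474 x-axis [-0.  0. -1.] jaw yaw -0.084 j6 -0.225 F [-0.2  0.7  0. ] w 0.0003 t 20.2
shift [ 9.1900e-01 -5.0000e-03 -1.3754e+01] roll -0.021
button px [173.11635467 227.9421767 ] [326.92043498 163.14588868]
```

View pics/t4.png

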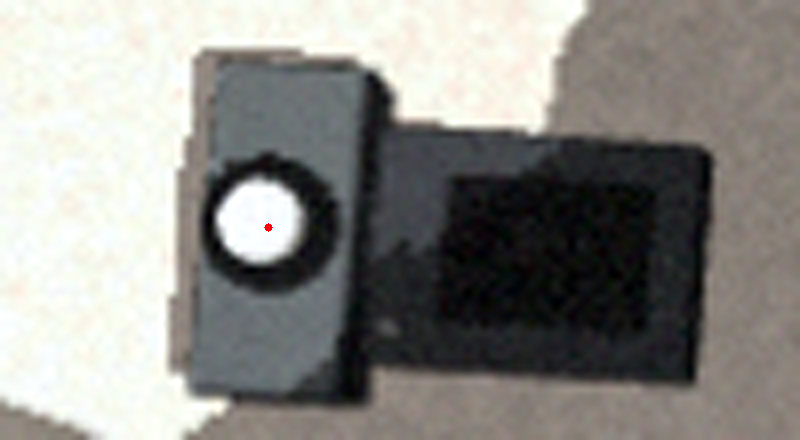

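The drive's end is flush against the dock's right face (about column 375) and it is square. The button is at (258,221), within about 3 mm of the predicted point in red. I move over the button with the fingers shut.

Emit:
drive_tool(steps=[[[0,0,-1.2,0,0],[0,0,-2.4,0,0],[0,0,-3.6,0,0],[0,0,-4.8,0,0],[0,0,-6,0,0],[0,0,-7.2,0,0],[0,0,-8.4,0,0],[0,0,-9.6,0,0],[0,0,-10.8,0,0],[0,0,-12,0,0],[0,0,-13,0,0],[0,0,-13.75,0,0],[0,0,-13.75,0,0],[0.9,0,-13.75,0,0],[0.9,0,-13.75,0,0]]])

```text
t: 21.5
eef_pos: [0.554, 0.2937, 0.1167]
orientation: [-0.479, -0.518, -0.48, 0.522]
contact_force: [-1.1, -0.6, -0.5]
width: -0.0001
```

Run:
```python
from h import *
x,y,a,D=fixt();P=sk2w(D,-.074)
rows([*P,.1],a+np.pi/2)
```

```text
u,v now [ 0.2384 -0.0717] z 0.1167 x-axis [-0.005 -0.002 -1.   ] jaw yaw -0.081 j6 0.495 F [-1.1 -0.6 -0.5] w -0.0001 t 21.5
shift [ 0.557  0.08  -0.021] roll 0.005
```

Emit:
drive_tool(steps=[[[0.2,0.05,0,0,0],[0.4,0.05,0,0,0],[0.6,0.05,0,0,0],[0.7,0.05,0,0,0],[0.8,0.05,0,0,0],[0.8,0.05,0,0,0]]])

```text
t: 22.0
eef_pos: [0.5581, 0.2931, 0.0961]
orientation: [-0.479, -0.52, -0.479, 0.521]
contact_force: [-0.7, 0.6, -0.3]
width: -0.0002
```

Emit:
drive_tool(steps=[[[0.1,0,0,0,0],[0.2,0,0,0,0],[0.3,0,0,0,0],[0.4,0,0,0,0],[0.5,0,0,0,0],[0.5,0,0,0,0]]])

```text
t: 22.5
eef_pos: [0.5579, 0.2932, 0.0807]
orientation: [-0.479, -0.52, -0.479, 0.521]
contact_force: [-0.5, -0.8, -0.4]
width: -0.0002
```

Emit:
drive_tool(steps=[[[0.1,0,0,0,0],[0.2,0,0,0,0],[0.3,0,0,0,0],[0.3,0,0,0,0]]])

```text
t: 22.83
eef_pos: [0.5579, 0.2932, 0.0717]
orientation: [-0.479, -0.52, -0.479, 0.521]
contact_force: [-0.2, -1.6, -0.2]
width: 0.0
```

Emit:
drive_tool(steps=[[[0.07,0,0,0,0],[0.14,0,0,0,0],[0.2,0,0,0,0],[0.2,0,0,0,0]]])

```text
t: 23.17
eef_pos: [0.558, 0.2932, 0.0661]
orientation: [-0.479, -0.52, -0.479, 0.521]
contact_force: [0.2, 0.3, -0.2]
width: -0.0003
```

Emit:
drive_tool(steps=[[[0.07,0,0,0,0],[0.14,0,0,0,0],[0.2,0,0,0,0],[0.2,0,0,0,0]]])

```text
t: 23.5
eef_pos: [0.558, 0.2932, 0.06]
orientation: [-0.479, -0.52, -0.479, 0.521]
contact_force: [-0.3, 0.2, -0.3]
width: 0.0
```

Emit:
drive_tool(steps=[[[0.07,0,0,0,0],[0.14,0,0,0,0],[0.2,0,0,0,0],[0.2,0,0,0,0]]])

```text
t: 23.83
eef_pos: [0.558, 0.2932, 0.054]
orientation: [-0.479, -0.52, -0.479, 0.521]
contact_force: [-0.8, -0.2, 0.4]
width: 0.0
```

Emit:
drive_tool(steps=[[[0.05,0,0,0,0],[0.1,0,0,0,0],[0.13,0,0,0,0],[0.13,0,0,0,0]]])

```text
t: 24.17
eef_pos: [0.5583, 0.2934, 0.0506]
orientation: [0.479, 0.521, 0.479, -0.52]
contact_force: [-1.1, 0.2, 2.3]
width: -0.0001
```

Contact has begun at 2.3 N. About 6 mm of travel remain.

Emit:
drive_tool(steps=[[[0.05,0,0,0,0],[0.1,0,0,0,0],[0.13,0,0,0,0],[0.13,0,0,0,0]]])

```text
t: 24.5
eef_pos: [0.5584, 0.2934, 0.0472]
orientation: [0.479, 0.521, 0.479, -0.52]
contact_force: [-2.9, -0.7, 7.4]
width: -0.0001
```

Emit:
drive_tool(steps=[[[0.04,0,0,0,0],[0.07,0,0,0,0],[0.07,0,0,0,0]]])

```text
t: 24.75
eef_pos: [0.5585, 0.2934, 0.0468]
orientation: [0.479, 0.521, 0.479, -0.52]
contact_force: [-8.1, -4.3, 25.6]
width: 0.0003
```

It bottomed out: 25.6 N, TCP stopped. I release straight up and back away.

Emit:
drive_tool(steps=[[[-0.1,0,0,0,0],[-0.4,0,0,0,0],[-1,0,0,0,0],[-2,0,0,0,0],[-3,0,0,0,0],[-4,0,0,0,0],[-5,0,0,0,0],[-5,0,1,0,0],[-5,0,2.2,0,0],[-5,0,3.5,0,0],[-5,0,4.8,0,0],[-5,0,6,0,0],[-5,0,7.2,0,0],[-5,0,8.4,0,0],[-5,0,9.6,0,0],[-5,0,10.8,0,0],[-5,0,12,0,0],[-5,0,13,0,0],[-5,0,13,0,0],[-5,0,13,0,0]]])

```text
t: 26.42
eef_pos: [0.5254, -0.0965, 0.1946]
orientation: [-0.478, -0.521, -0.478, 0.521]
contact_force: [-0.1, 0.7, 0.4]
width: 0.0005
```

```bash
python3 d.py .159 -.074; python3 d.py .159 -.074;python3 -c "
from h import *
import cv2
a=cv2.imread('pics/top0.png')[200:255,150:200].astype(int);b=env.capture('top')[200:255,150:200,::-1].astype(int)
def cen(i):
  m=i.sum(2)>330;m=m[15:40,10:40];y,x=m.nonzero();return x.mean()+160,y.mean()+215,m.sum()
print('cap before/after',cen(a),cen(b))"
```

```text
['top', 'side'] drive u,v [ 0.1588 -0.0727] dyaw deg -1.3 xor 508 of [1284, 299]
['top'] drive u,v [ 0.1586 -0.0732] dyaw deg -0.79 xor 56 of [1284]
['side'] drive u,v [ 0.1589 -0.068 ] dyaw deg -1.37 xor 437 of [299]
u,v now [-0.1505 -0.0752] z 0.1946 x-axis [-0.  0. -1.] jaw yaw -0.082 j6 -0.182 F [-0.9 -1.5  0.2] w -0.0001 t 26.6167
shift [ 5.353 -3.171  0.518] roll 17.994
['top', 'side'] drive u,v [ 0.1591 -0.0721] dyaw deg -0.9 xor 532 of [1262, 294]
['top'] drive u,v [ 0.1596 -0.0728] dyaw deg -0.3 xor 78 of [1262]
['side'] drive u,v [ 0.1609 -0.072 ] dyaw deg -0.83 xor 447 of [294]
u,v now [-0.1509 -0.0752] z 0.1946 x-axis [-0.  0. -1.] jaw yaw -0.083 j6 -0.183 F [-0.3 -0.3  0.2] w -0.0001 t 26.8167
shift [ 5.353 -3.172  0.507] roll 17.991
cap before/after (np.float64(170.61486486486487), np.float64(227.04054054054055), np.int64(148)) (np.float64(167.20454545454547), np.float64(226.28030303030303), np.int64(132))
```

```bash
python3 -c "
from bench import env
env.job_done();print(env.observe()['t'])"
```

```text
the job is handed in; nothing more can be done
the job is handed in; nothing more can be done
```

The drive was pushed through the gap and is home against the dock. The button was pressed to its stop and released, and I handed the job in at about 27 s. It was only slid: sideways about 30 mm onto the gap's middle line, then from behind with two fingers.

**What the last checks showed**
- **Drive:** The last top-camera fits put it at u = 158.6–159.6 mm against 159.0 mm expected when home. It is within about 1–2 mm sideways and 1° of yaw. The dock resisted with 18.7 N at the end of the push.
- **Button:** Force rose from 2.3 N to 7.4 N, then 25.6 N with the TCP stopped, which I took as fully down. After release the arm was clear, with no contact force.

**What went wrong or disagreed**
- **Two missed pushes:** The first two sideways pushes passed over the drive without moving it. The fingertips stood about 12 mm behind the reported TCP, not ahead of it as stated, so I corrected the height from the pictures.
- **Side camera:** At the end its view of the drive was mostly hidden, and its fits were poor. I relied on the top camera.
- **Button up again:** I could not confirm this clearly. The bright-spot comparison before and after shifted by about 3 px, which I put down to lighting.
- **Other objects:** I did not measure them at the end. None showed signs of contact in the pictures I viewed.

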